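# Pack flanged hubs alternately in a tray and close the stop

## Task

Load the three hat-shaped flanged hubs on the bench into the packing tray, in one row down its middle with the hub already standing there, alternately crown up and crown down so that the brims overlap and the row packs tight; each keeps the way up it has now. Close the tray's sliding stop up against the row so that there is no play left, with all hubs standing flat on the tray's floor. Leave the other things on the bench alone.

Things in the scene. Friction and masses are not known exactly. Their poses are not given: they have to be found in the camera images.
- tray_floor (a point): dark steel tray, fixed, 330x88 mm. Point on its floor (6 mm above the bench), on the row's middle line; y = along the row, x across, z up. Faces: end plate (56 mm high) at y +115 mm, nose of the stop at y -118 mm + joint stop. Lips 6 mm above the floor at x +-38 mm. Tight row: hub axes at y +85 (hub already there), +38, -9, -56 mm: 47 apart, brim edge against neighbour's crown.
- stop (a joint): travel of the sliding stop along the tray's +y, 0 (open) to 0.065 m; starts between 0 and 0.008, reads about 0.045 when a proper row of four is tight. Stays where it is left; 2.5 N of friction, each hub it pushes adds 2 to 5 N.
- stop_handle (a point): centre of the sliding stop's upright handle tab: 12 mm thick across the row, 30 mm along it, top 68 mm above the bench; the point is 52 mm above the bench and 55 mm behind the nose's face. The nose bar is 50 mm wide, its top 30 mm above the bench: it passes under a crown-down hub's brim and meets its crown. Plate behind it: 56 mm wide, top 18 mm above the bench.
- hub_in_tray_center (a point): plain steel hub shaped like a round hat: brim disc 60 mm across, 8 mm thick; crown 34 mm across, rising 37 mm from it; 45 mm high in all, 0.3 to 0.45 kg. Its bore is only for show: solid. Point on the axis half-way up; own z axis from brim to crown. This one stands crown up in the tray against the end plate.
- hub_up_center (a point): plain steel hub shaped like a round hat: brim disc 60 mm across, 8 mm thick; crown 34 mm across, rising 37 mm from it; 45 mm high in all, 0.3 to 0.45 kg. Its bore is only for show: solid. Point on the axis half-way up; own z axis from brim to crown. Loose on the bench, crown up.
- hub_down_1_center (a point): plain steel hub shaped like a round hat: brim disc 60 mm across, 8 mm thick; crown 34 mm across, rising 37 mm from it; 45 mm high in all, 0.3 to 0.45 kg. Its bore is only for show: solid. Point on the axis half-way up; own z axis from brim to crown. Loose on the bench, crown down (brim on top).
- hub_down_2_center (a point): plain steel hub shaped like a round hat: brim disc 60 mm across, 8 mm thick; crown 34 mm across, rising 37 mm from it; 45 mm high in all, 0.3 to 0.45 kg. Its bore is only for show: solid. Point on the axis half-way up; own z axis from brim to crown. Loose on the bench, crown down (brim on top); same as the other.
- nut_1: bystander, leave alone: hexagon nut, 24 mm across, 14 mm high; origin at its underside
- nut_2: bystander, leave alone: hexagon nut, 24 mm across, 14 mm high; origin at its underside
- bolt: bystander, leave alone: loose bolt 80 mm long, lying; origin at its underside
- marker: bystander, leave alone: flat soapstone marker 147 mm long, 10 mm high; origin at its underside
- pliers: bystander, leave alone: locking pliers 228 mm long, 14 mm high; origin at its underside
- offcut: bystander, leave alone: drilled flat bar 40x110x8 mm; origin at its underside
- tin: bystander, leave alone: round tin, 72 mm across, 49 mm high; origin at its underside
- try_square: bystander, leave alone: try square 92x166x18 mm; origin at its underside
Mind the look-alikes: they are no part of the job. What is shaped like the part that bears hub_down_2_center but black or orange is not meant.

How it is judged:
By the outcome, as a careful person would: the job done as asked, in the order asked, and still so for the second after the job is handed in, with the robot touching nothing.
It also fails if it takes over 67 s, if anything falls off the work surface, if the arm or the gripper's body presses on something with over 40 N, if the wrist force passes 120 N, or if a joint passes its speed limit or range.

## Robot

A 6-joint arm with a two-finger parallel gripper is mounted at the origin on the work surface; the furniture and walls round the work are solid. World frame = base frame: x ahead of the robot, y to its left, z up, the work surface at z = 0. Lengths are in mm, angles in rad, forces in N, time in s.
With the tool pointing down it reaches from about 300 to 775 mm from the base axis. Payload 14.6 kg.
Tool frame: the origin (TCP) lies on the centre line of the jaws, within the pads' length; the fingertips stand manip.tcp_to_tips ahead of it and the grasp point (between the pads) lies 5 mm behind it (manip.tcp_to_tips is the distance from the TCP to the fingertips, in mm); z points along the fingers, y is the direction in which the jaws open and shut (so a half turn about z gives the same grasp; the last joint's range is limited). The gripper opens to 94 mm and grips with 3 to 60 N. Pads are 16 mm wide; open, the fingers measure 119 mm over their backs; the gripper's body (75 mm by 177 mm) begins 78 mm behind the grasp point.
Start: joints at [-1.183, 0.3, 1.521, -0, 1.321, -0.067], TCP at [241.597, -494.085, 219.446] pointing down, gripper open.
Joint ranges: [-3.03, 3.03], [-0.79, 2.21], [0.23, 2.52], [-1.04, 4.18], [0, 3.07], [-2.55, 2.55]. Speed limits (rad/s): [2.22, 2.22, 2.57, 3.14, 3.14, 3.14].

## Interface

Orientations are given as [roll, pitch, yaw] about the fixed x, y, z axes, in that order (R = Rz(yaw) Ry(pitch) Rx(roll)).
In Python, from cell import manip, optics, workorder gives the robot as it stands. The module is installed in compiled form; this text tells all that it offers.
- The arm moves only by the tool jog_arm, never from a script. Its argument "deltas" is text: rows parted by semicolons, each of 5 numbers parted by spaces: the shift along the tool's x, y, z in mm, then the turn about the tool's z in rad, then the finger opening in mm, from 0 to 94. In form: tx ty tz twist grip; .... A call has exactly 10 rows; each row is the pose to reach, as a shift and turn from the pose commanded when the call began, along the tool's axes at that moment; what a row does not reach only later rows make up. A row lasts 1/8 s, in which the tool goes at most 62.5 mm and 10.7 degrees, less where a joint would pass 70% of its speed; a pose out of reach is approached as far as the arm can. A call with a gripper value outside its range is refused whole. The fingers move at their own pace and stop on an object; "squeeze" is the grip in N (left out, the last holds). Time passes only in rows, so rows that repeat a pose let the fingers close, or fill a call up. It gives the time, the measured TCP pose, the force and the opening at its end, in the units of the state.
- manip.read_state(): the state, without advancing time (a new reading comes with each control period).
- optics.camera(name): name is "scene" or "side" or "wrist"; returns (picture, depth): 480x640x3 uint8, red, green, blue; 480x640 float32, mm along the optical axis (not along the pixel's ray), 0 where there is no reading.
- optics.get_calibration(name): a dict with "intrinsics" (3x3 intrinsics, pixels), "R" (3x3) and "t" (3): a world point X has camera coordinates R X + t; the wrist camera has in their place "hand_eye" (4x4, takes a point from camera to tool coordinates, whose origin is the TCP and whose axes are the flange's). Camera axes: x right, y down, z forward; pixel columns grow to the right and rows downward; lengths in mm; the calibration is good to about 2 mm. A picture is of the moment at which its call begins: read the wrist's pose just before it. get_calibration takes no time and is no camera call.
- workorder.sign_off(): hands the job in, once; it reports no verdict.
The state is a dict: "clock": time; "joints": joint angles; "qd": joint speeds; "effort": joint torques, N m; "eef_pos": TCP position; "eef_rot": TCP orientation; "wrist_force": force on the tool from outside, world axes, zero at the start; "moment": the same for the moment, N m; "finger_gap": finger opening in mm.
Only numpy, scipy, OpenCV 4.12 (cv2) and the standard library are available. Lean on these libraries where they do the work, as an engineer would, in place of code of your own. Each camera call takes 0.05 s, during which the arm holds its last target.

## Working session

There is one attempt and no reset: what is moved stays moved. The work goes in short steps, Python scripts to look and compute and a tool call to move; the robot and the scene stay as the last step left them, time stands still between calls to the robot, and variables do not carry over. Pictures are saved under pics/ and viewed, and the job is handed in when it is done.

Besides the shell and the picture viewer there is one more tool, called after "Emit:" by a JSON object that holds its "fn" and its "kwargs", one argument or row to a line. jog_arm: Moves the arm, as the interface text tells. Its arguments: {"type":"object","properties":{"deltas":{"type":"string"},"squeeze":{"type":"number"}},"required":["deltas"]}

```bash
mkdir -p pics; ls; python3 - <<'E'
from cell import manip, optics
import cv2, numpy as np
print(manip.read_state(), manip.tcp_to_tips)
for n in ("scene","side"):
    p,d=optics.camera(n); cv2.imwrite(f"pics/{n}0.png",p[:,:,::-1]); np.save(f"pics/{n}0.npy",d); print(n,optics.get_calibration(n))
print(optics.get_calibration("wrist"))
E
```

```text
pics
{'clock': 0.0, 'joints': array([-1.18262647e+00,  3.00445006e-01,  1.52156377e+00, -4.64377200e-05,
        1.32067799e+00, -6.65996223e-02]), 'qd': array([ 1.52450854e-03, -2.38873032e-04,  1.07253540e-03,  4.18232095e-05,
       -8.88239262e-04, -7.52090502e-04]), 'effort': array([ 2.17616471e-03, -5.31791389e+01, -3.52732801e+01,  7.08642486e-02,
        2.43728334e-02, -1.34745628e-04]), 'eef_pos': array([ 241.48838594, -493.88754458,  218.90795324]), 'eef_rot': array([-3.14049798e+00, -2.79327981e-05,  4.54780980e-01]), 'wrist_force': array([ 0.10030652,  0.68986399, -0.17983513]), 'moment': array([-0.01200122, -0.06238537,  0.00979967]), 'finger_gap': 93.56749602263916} 14.0
scene {'intrinsics': array([[508.11377837,   0.        , 317.73530759],
       [  0.        , 508.11377837, 233.52012278],
       [  0.        ,   0.        ,   1.        ]]), 'R': array([[-0.78912649, -0.61409416,  0.01295147],
       [-0.43485691,  0.54366204, -0.71786563],
       [ 0.43379587, -0.57211882, -0.69606121]]), 't': array([ 429.2931447 ,  299.58907187, 1137.53326406])}
side {'intrinsics':
[... 189 characters left out ...]
9435, -0.00935264],
       [ 0.53868681,  0.69907803, -0.47021956],
       [-0.27860025, -0.37891398, -0.88249991]]), 't': array([ 431.86711887, -260.83568509, 1444.95553382])}
{'intrinsics': array([[369.44501438,   0.        , 317.45344244],
       [  0.        , 369.44501438, 240.98160444],
       [  0.        ,   0.        ,   1.        ]]), 'hand_eye': array([[-4.93126428e-04, -9.60525396e-01, -2.78191878e-01,
         8.13822915e+01],
       [ 9.99999794e-01, -5.88264129e-04,  2.58513334e-04,
         6.88865588e-01],
       [-4.11958925e-04, -2.78191693e-01,  9.60525488e-01,
        -1.65023275e+02],
       [ 0.00000000e+00,  0.00000000e+00,  0.00000000e+00,
         1.00000000e+00]])}
```

View pics/scene0.png

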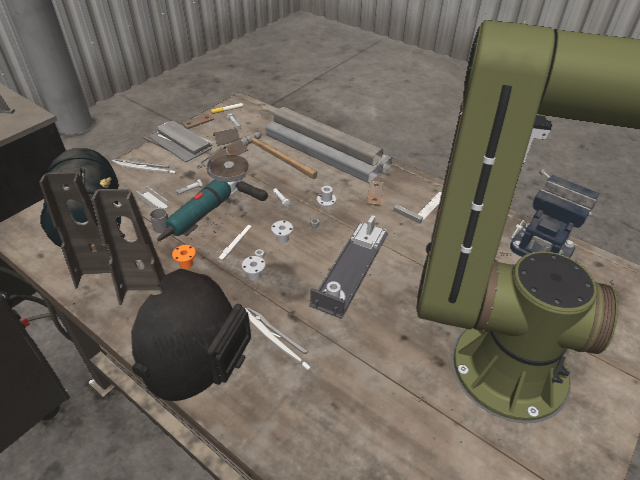

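View pics/side0.png

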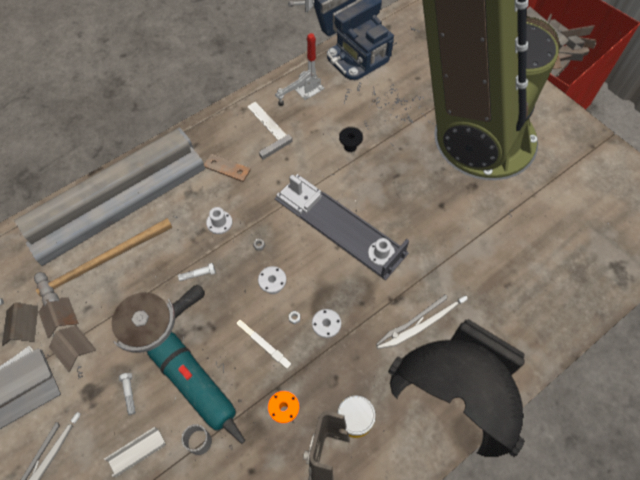

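Side view: the steel hub with crown up is at (218,218). The steel hubs with crown down are at (272,279) and (326,322). The tray hub is at (381,250) and the stop handle at about (296,185). The black hub (350,138) and the orange one (284,406) are look-alikes and are excluded. Next I'll make an enlarged crop and a top-down rectified view.

```bash
cat > h.py <<'E'
import numpy as np, cv2
from cell import manip, optics
def cloud(name,d):
    c=optics.get_calibration(name);K=c["intrinsics"]
    v,u=np.mgrid[0:480,0:640]
    P=np.stack([(u-K[0,2])/K[0,0]*d,(v-K[1,2])/K[1,1]*d,d],-1)
    return (P-c["t"])@c["R"]
def topimg(name,p,d,x0,x1,y0,y1,s,z):
    # rectify at plane z: col -> -y?, row -> x decreasing ; image: right=-y, up=+x
    c=optics.get_calibration(name);K=c["intrinsics"]
    X=np.arange(x1,x0,-1/s);Y=np.arange(y1,y0,-1/s)
    g=np.stack(np.broadcast_arrays(X[:,None],Y[None,:],z),-1)
    q=(g@c["R"].T+c["t"])@K.T
    m=(q[...,:2]/q[...,2:]).astype(np.float32)
    return cv2.remap(p,m[...,0],m[...,1],cv2.INTER_CUBIC)
E
python3 - <<'E'
from h import *
p=cv2.imread("pics/side0.png");d=np.load("pics/side0.npy")
cv2.imwrite("pics/crop0.png",cv2.resize(p[130:350,170:430],None,fx=3,fy=2.7,interpolation=cv2.INTER_CUBIC)[:600,:])
for n in("side","scene"):
    d=np.load(f"pics/{n}0.npy");P=cloud(n,d)
    px={"side":[(218,218),(210,228),(272,279),(326,322),(381,245),(296,185),(320,215),(345,232),(240,250),(403,250)],"scene":[(326,189),(282,230),(253,265),(333,288),(369,225),(345,262),(300,250)]}[n]
    for u,v in px: print(n,(u,v),P[v,u].round(1))
E
```

```text
side (218, 218) [ 672.9 -186.4   48. ]
side (210, 228) [ 693.5 -201.7    3.1]
side (272, 279) [658.1  -1.   21.4]
side (326, 322) [624.9 147.4  18.9]
side (381, 245) [422.5  84.7  35.5]
side (296, 185) [ 483.  -148.3   51.9]
side (320, 215) [472.5 -71.1   8.7]
side (345, 232) [4.554e+02 3.000e-01 1.040e+01]
side (240, 250) [ 6.698e+02 -1.130e+02  2.000e-01]
side (403, 250) [392.4 123.6  35.7]
scene (326, 189) [ 676.9 -210.5   34.4]
scene (282, 230) [653.3  18.3  48.7]
scene (253, 265) [636.1 152.5  35.1]
scene (333, 288) [431.9  83.3  31.3]
scene (369, 225) [ 477.2 -141.1   53.8]
scene (345, 262) [473.  -27.    4.5]
scene (300, 250) [599.9   7.5  -3.5]
```

View pics/crop0.png

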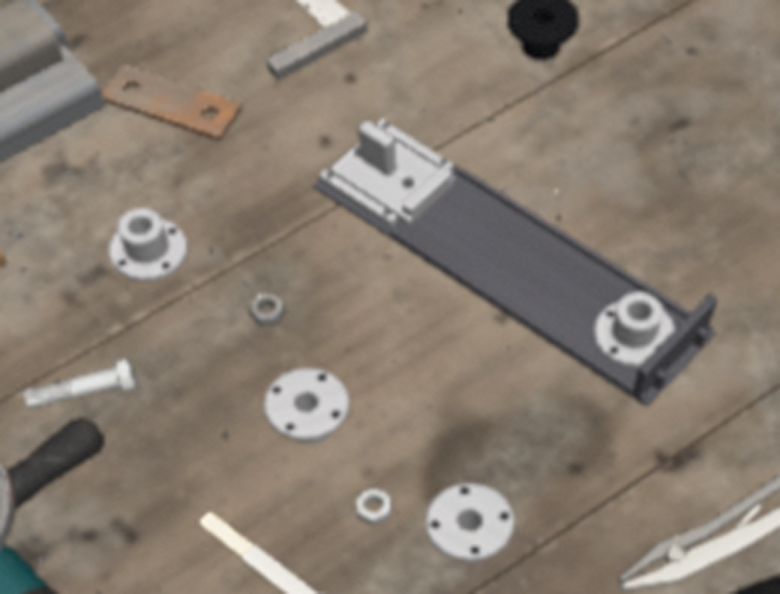

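The crop shows the crown-up hub at crop (145,240), the two crown-down hubs at (306,402) and (469,520), and the tray with its stop. Next: rectified views at known heights for exact centres.

```bash
python3 - <<'E'
from h import *
for n in("side","scene"):
  p=cv2.imread(f"pics/{n}0.png")
  # rectified at z=45, crops for each hub
  W=[]
  for (nm,x,y,z) in [("up8",675,-200,8),("up45",675,-200,45),("d1",655,5,45),("d2",630,155,45),("tray14",425,85,14),("tray51",425,85,51)]:
    I=topimg(n,p,None,x-50,x+50,y-50,y+50,2.5,z)
    for k in range(0,250,25):
        cv2.line(I,(k,0),(k,4 if k!=125 else 10),(0,0,255),1);cv2.line(I,(0,k),(4 if k!=125 else 10,k),(0,0,255),1)
    cv2.putText(I,nm,(15,20),0,.5,(0,255,255),1);W.append(I)
  cv2.imwrite(f"pics/rect_{n}.png",np.vstack([np.hstack(W[:3]),np.hstack(W[3:])]))
E
```

```text
(no output)
```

View pics/rect_side.png

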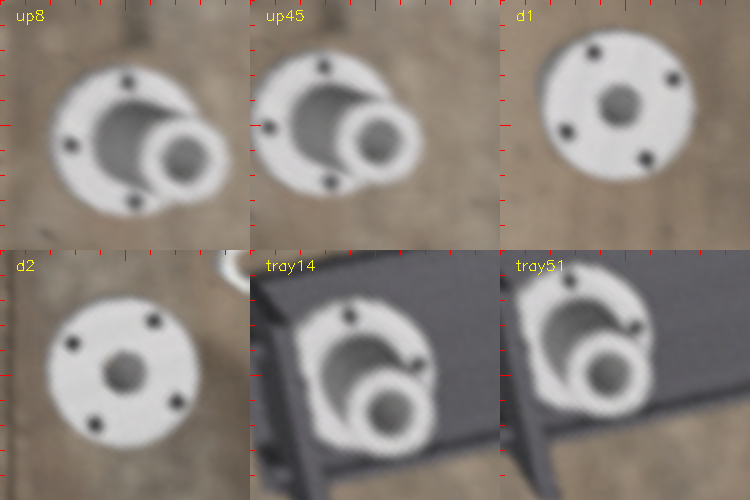

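View pics/rect_scene.png

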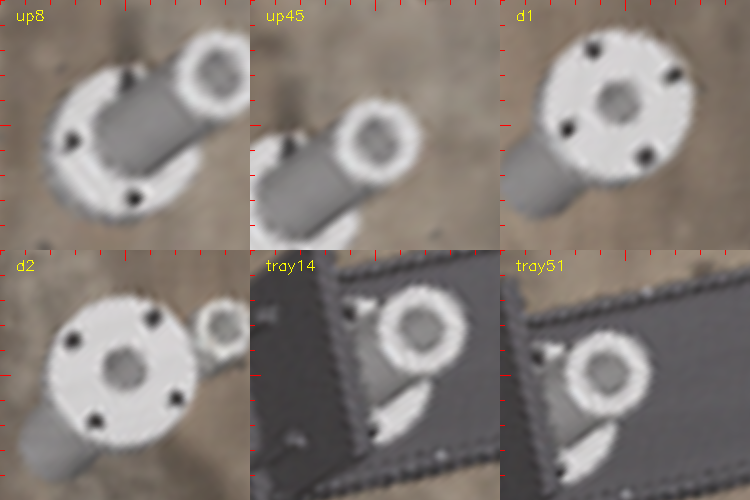

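Both cameras agree within 1 mm: down_1 (663.2, 7.6), down_2 (631.3, 155.7), up (668.9, -201.3), tray hub (425.6, 91.8). Next is the tray axis and the handle.

```bash
python3 - <<'E'
from h import *
for n in("side","scene"):
  p=cv2.imread(f"pics/{n}0.png")
  I=topimg(n,p,None,370,560,-230,150,2,12)
  J=topimg(n,p,None,440,540,-190,-90,2.5,68)
  J2=topimg(n,p,None,440,540,-190,-90,2.5,30)
  J3=topimg(n,p,None,440,540,-190,-90,2.5,18)
  J=np.hstack([J,J2,J3]);
  for k in range(0,J.shape[1],25): cv2.line(J,(k,0),(k,5),(0,0,255),1);cv2.line(J,(0,k),(5,k),(0,0,255),1)
  for k in range(0,I.shape[1],20): cv2.line(I,(k,0),(k,5),(0,0,255),1);cv2.line(I,(0,k),(5,k),(0,0,255),1)
  cv2.imwrite(f"pics/tray_{n}.png",I);cv2.imwrite(f"pics/stop_{n}.png",J)
E
python3 -c "
import cv2,numpy as np
a=[cv2.imread(f'pics/tray_{n}.png')[:,:760] for n in('side','scene')]
a=[x[:300] if 0 else x for x in a]
cv2.imwrite('pics/trayB.png',cv2.resize(np.vstack(a),(600,600)) if 0 else cv2.resize(np.vstack(a),None,fx=.78,fy=.78))
a=[cv2.imread(f'pics/stop_{n}.png') for n in('side','scene')]
cv2.imwrite('pics/stopB.png',np.vstack(a))
"
```

```text
(no output)
```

View pics/tray_side.png

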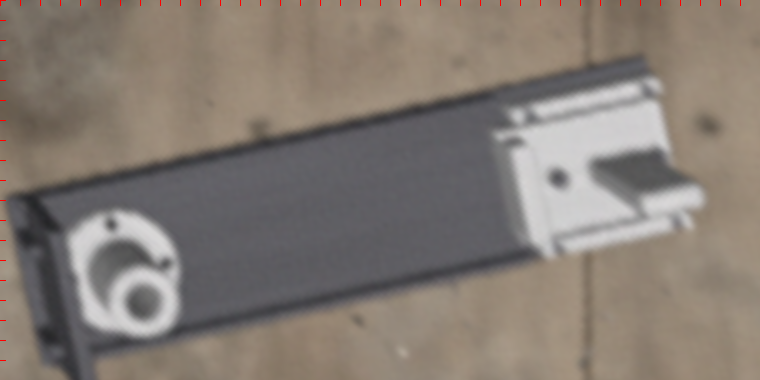

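View pics/tray_scene.png

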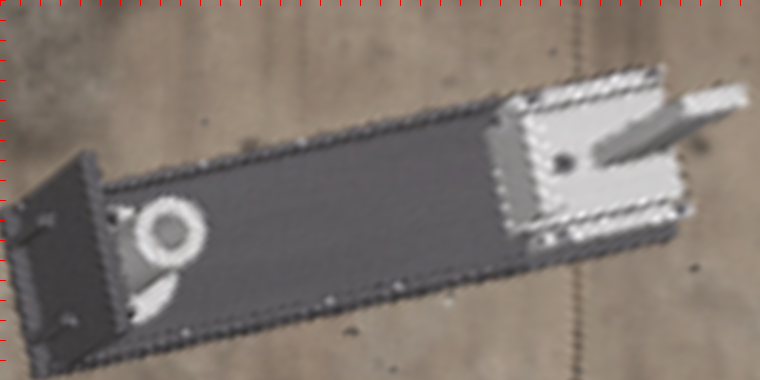

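View pics/stopB.png

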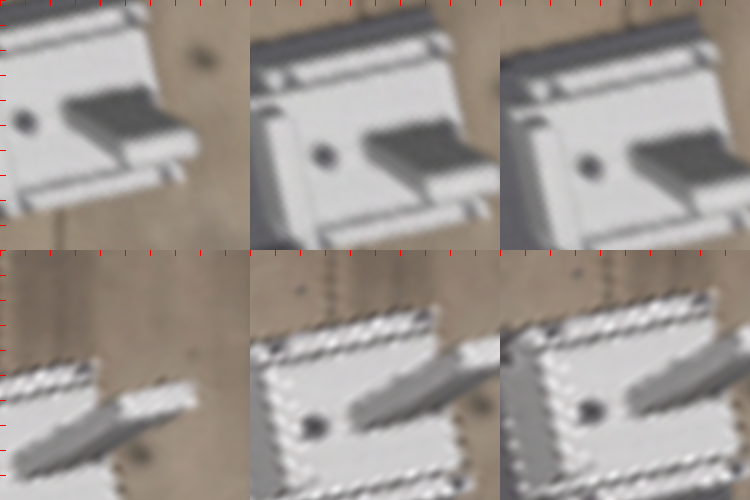

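Estimates: the tray is yawed about 12.4°, the handle is near (480.4, -152.8) and the stop reads about 7 mm. The up hub has to go in first, because a down hub's brim would block its brim from being lowered, so the order is up, down, down. I'll move over the tray with the tool yaw lined up to it and check with the wrist camera.

Emit:
{"fn": "jog_arm", "kwargs": {
  "deltas": "30 -25 -20 -0.16 94;80 -65 -40 -0.33 94;130 -110 -40 -0.5 94;180 -150 -40 -0.66 94;230 -195 -40 -0.83 94;285 -240 -40 -1.0 94;340 -285 -40 -1.16 94;395 -334 -40 -1.33 94;395 -334 -40 -1.33 94;395 -334 -40 -1.33 94",
  "squeeze": 30
}}

```text
clock: 1.35
eef_pos: [450.1, -18.4, 259.0]
eef_rot: [-3.141, -0.0, 1.789]
wrist_force: [-1.1, -1.1, -0.5]
finger_gap: 94.4
```

```bash
cat >> h.py <<'E'
from scipy.spatial.transform import Rotation as Ro
def wcal(st):
    c=optics.get_calibration("wrist");H=c["hand_eye"]
    R=Ro.from_euler("xyz",st["eef_rot"]).as_matrix()
    Rwc=R@H[:3,:3]; o=st["eef_pos"]+R@H[:3,3]
    return c["intrinsics"],Rwc.T,-Rwc.T@o
def wtop(p,cal,x0,x1,y0,y1,s,z):
    K,R,t=cal
    X=np.arange(x1,x0,-1/s);Y=np.arange(y1,y0,-1/s)
    g=np.stack(np.broadcast_arrays(X[:,None],Y[None,:],float(z)),-1)
    q=(g@R.T+t)@K.T
    m=(q[...,:2]/q[...,2:]).astype(np.float32)
    return cv2.remap(p,m[...,0],m[...,1],cv2.INTER_CUBIC)
def ttop(p,cal,o,yaw,y0,y1,x0,x1,s,z):
    # tray-frame rectification; right = tray +y, up = tray +x -> mirrored; use down=+x
    K,R,t=cal
    Y=np.arange(y0,y1,1/s);X=np.arange(x0,x1,1/s)
    c,s_=np.cos(yaw),np.sin(yaw)
    XX,YY=np.meshgrid(X,Y,indexing="ij")
    g=np.stack([o[0]+c*XX-s_*YY,o[1]+s_*XX+c*YY,np.full_like(XX,z)],-1)
    q=(g@R.T+t)@K.T
    m=(q[...,:2]/q[...,2:]).astype(np.float32)
    return cv2.remap(p,m[...,0],m[...,1],cv2.INTER_CUBIC)
E
python3 - <<'E'
from h import *
import pickle
st=manip.read_state();p,d=optics.camera("wrist");p=p[:,:,::-1].copy()
pickle.dump((st,p,d),open("pics/w1.pkl","wb"));cv2.imwrite("pics/w1.png",p)
print(st)
cal=wcal(st)
for z in(12,51,68):
  I=ttop(p,cal,(443.7,8.75),.216,-200,190,-60,60,2,z)
  for k in range(0,780,20):cv2.line(I,(k,0),(k,5),(0,0,255),1)
  for k in range(0,240,20):cv2.line(I,(0,k),(5,k),(0,0,255),1)
  cv2.imwrite(f"pics/w1_{z}.png",I)
cv2.imwrite("pics/w1t.png",np.vstack([cv2.imread(f"pics/w1_{z}.png") for z in(12,51)]))
E
```

```text
{'clock': 1.35, 'joints': array([-1.22317675e-01,  4.44116809e-02,  1.72716554e+00,  1.55371094e-04,
        1.37092428e+00, -3.40101576e-01]), 'qd': array([-0.06943135, -0.01839077,  0.01866464, -0.01028882,  0.00106305,
       -0.04803994]), 'effort': array([ 2.95831382e+00, -3.80679452e+01, -3.66659832e+01,  2.77443565e-01,
       -6.65617670e-03,  8.48038495e-01]), 'eef_pos': array([450.06945405, -18.41276642, 259.02148546]), 'eef_rot': array([-3.14078665e+00, -4.46704923e-04,  1.78854913e+00]), 'wrist_force': array([-1.06207662, -1.05455549, -0.46846173]), 'moment': array([-0.0088943 , -0.11924304, -0.0001578 ]), 'finger_gap': 94.35827438065067}
```

View pics/w1.png

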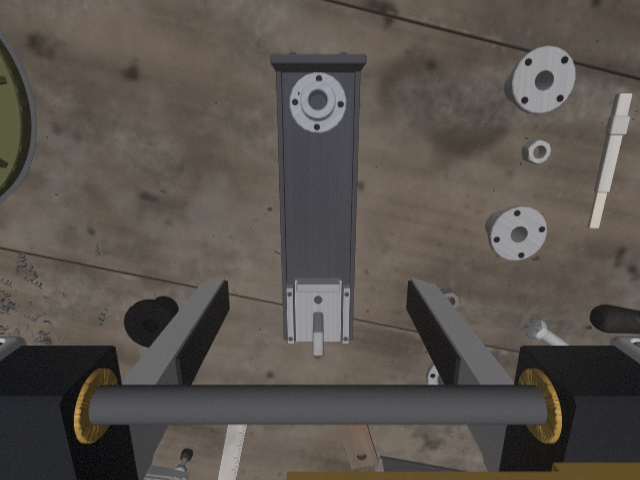

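View pics/w1t.png

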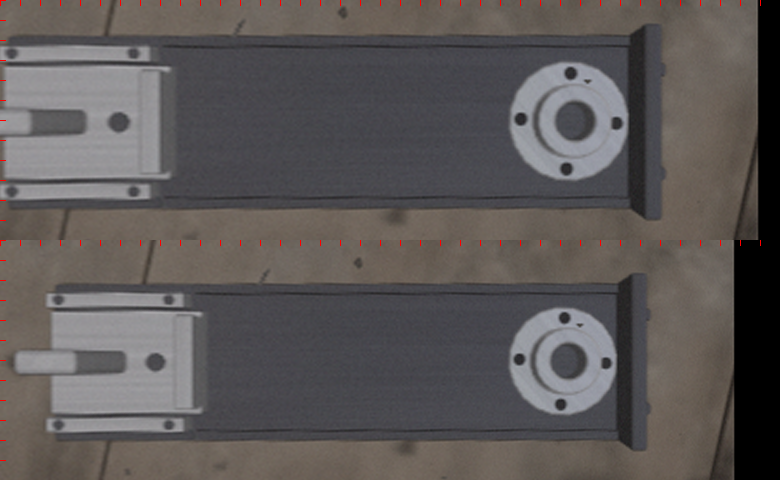

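The wrist view matches: tray straight at yaw 0.216, midline about +1 mm in x, tray hub at y ≈ +84.5, both within 1 mm of the fixed cameras. I'll cross-check d1 and d2 in the wrist image and work out the targets.

```bash
python3 - <<'E'
from h import *
import pickle
st,p,d=pickle.load(open("pics/w1.pkl","rb"));cal=wcal(st)
for u,v in((519,233),(544,79)):
    K,R,t=cal;r=R.T@np.linalg.inv(K)@[u,v,1];o=-R.T@t
    print(o+r*(45-o[2])/r[2])
W=[wtop(p,cal,x-50,x+50,y-50,y+50,2.5,45) for x,y in((663.2,7.6),(631.3,155.7))]
W.append(ttop(p,cal,(444.7,9),.216,-210,-110,-50,50,2.5,68))
for I in W: cv2.drawMarker(I,(125,125),(0,0,255),0,8);cv2.circle(I,(125,125),75,(0,0,255),1)
cv2.imwrite("pics/w1c.png",np.hstack(W))
yaw=.216;O=np.array([444.7,9.0]);ex=np.array([np.cos(yaw),np.sin(yaw)]);ey=np.array([-ex[1],ex[0]])
for n,q in dict(up=(668.9,-201.3),d1=(663.2,7.6),d2=(631.3,155.7),tcp=st["eef_pos"][:2],handle=(480.4,-152.8)).items():
    q=np.array(q)-O;print(n,"tray y,x",(q@ey).round(1),(q@ex).round(1))
E
```

```text
[663.41335222   7.81797678  45.        ]
[631.64629986 155.39078939  45.        ]
up tray y,x -253.5 173.9
d1 tray y,x -48.2 213.1
d2 tray y,x 103.3 213.7
tcp tray y,x -27.9 -0.6
handle tray y,x -165.7 0.2
```

View pics/w1c.png

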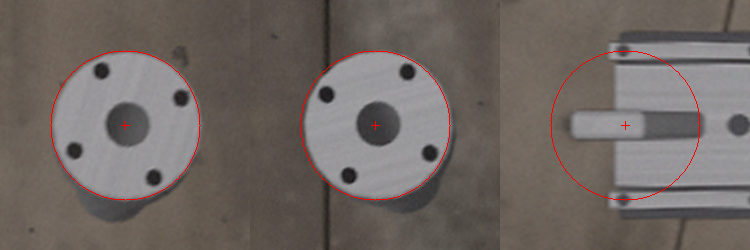

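Emit:
{"fn": "jog_arm", "kwargs": {
  "deltas": "-35 27 20 0 94;-75 58 40 0 94;-115 88 70 0 94;-155 120 100 0 94;-195 150 140 0 94;-220 170 160 0 94;-225.6 174.5 175 0 94;-225.6 174.5 180 0 94;-225.6 174.5 180 0 94;-225.6 174.5 180 0 94"
}}

```text
clock: 2.65
eef_pos: [668.2, -203.7, 80.9]
eef_rot: [3.14, 0.001, 1.785]
wrist_force: [-0.1, 0.2, 0.4]
finger_gap: 94.0
```

```bash
cat >> h.py <<'E'
yaw=.216;O=np.array([444.7,9.0]);ex=np.array([np.cos(yaw),np.sin(yaw)]);ey=np.array([-ex[1],ex[0]])
def tr(q): q=np.array(q)[:2]-O; return (q@ey).round(2),(q@ex).round(2)
def where():
    st=manip.read_state();print("tray y,x",tr(st["eef_pos"]),"z",st["eef_pos"][2].round(2),"yawerr",(st["eef_rot"][2]-yaw-np.pi/2).round(4),"F",st["wrist_force"].round(1),"gap",round(st["finger_gap"],1),"t",st["clock"]);return st
E
python3 - <<'E'
from h import *
st=where();p,d=optics.camera("wrist");cv2.imwrite("pics/w2.png",p[:,:,::-1])
E
```

```text
tray y,x (np.float64(-255.63), np.float64(172.77)) z 80.93 yawerr -0.0016 F [-0.1  0.2  0.4] gap 94.0 t 2.65
```

View pics/w2.png

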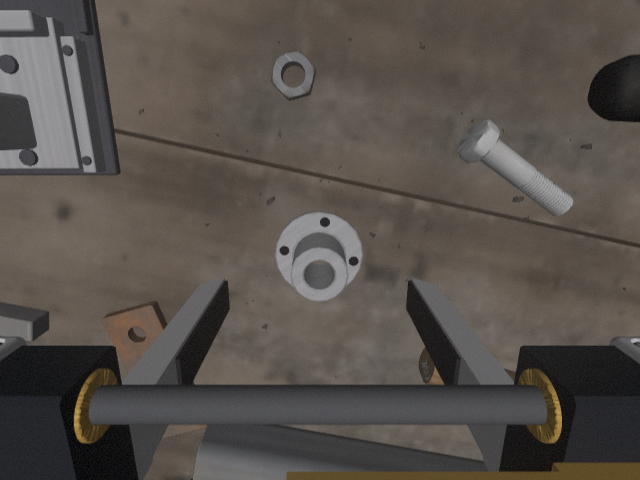

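Emit:
{"fn": "jog_arm", "kwargs": {
  "deltas": "2 1 15 0 94;2 1 35 0 94;2 1 50 0 94;2 1 55 0 94;2 1 55 0 94;2 1 55 0 30;2 1 55 0 30;2 1 55 0 30;2 1 55 0 30;2 1 55 0 30"
}}

```text
clock: 3.95
eef_pos: [668.7, -201.8, 24.5]
eef_rot: [3.142, 0.0, 1.785]
wrist_force: [0.3, 0.3, -0.0]
finger_gap: 47.4
```

```bash
python3 -c "
from h import *
where()"
```

```text
tray y,x (np.float64(-253.87), np.float64(173.64)) z 24.47 yawerr -0.002 F [ 0.3  0.3 -0. ] gap 47.4 t 3.95
```

Emit:
{"fn": "jog_arm", "kwargs": {
  "deltas": "0 0 0 0 28;0 0 0 0 28;0 0 0 0 28;0 0 0 0 28;0 0 -15 0 28;0 0 -40 0 28;0 0 -70 0 28;25 -18 -95 0 28;50 -36 -95 0 28;75 -54 -95 0 28",
  "squeeze": 40
}}

```text
clock: 5.2
eef_pos: [599.3, -139.3, 120.5]
eef_rot: [3.141, 0.0, 1.785]
wrist_force: [0.2, 0.0, -3.0]
finger_gap: 33.4
```

```bash
python3 -c "
from h import *
where();p,d=optics.camera('wrist');cv2.imwrite('pics/w3.png',p[:,:,::-1])"
```

```text
tray y,x (np.float64(-178.0), np.float64(119.2)) z 120.55 yawerr -0.0021 F [ 0.2  0.  -3. ] gap 33.4 t 5.2
```

View pics/w3.png

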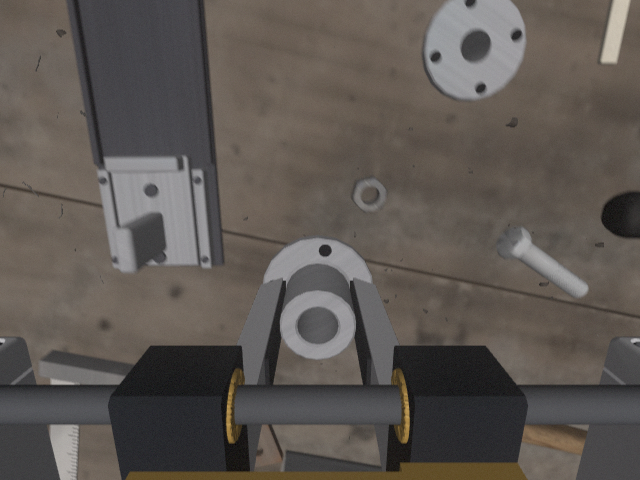

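Emit:
{"fn": "jog_arm", "kwargs": {
  "deltas": "30 -22 0 0 28;65 -48 0 0 28;100 -74 0 0 28;130 -97 0 0 28;150 -112 0 0 28;160.5 -119 10 0 28;160.5 -119 35 0 28;160.5 -119 60 0 28;160.5 -119 70 0 28;160.5 -119 70 0 28"
}}

```text
clock: 6.5
eef_pos: [449.7, -8.5, 49.2]
eef_rot: [-3.141, -0.0, 1.785]
wrist_force: [0.7, -0.5, -3.6]
finger_gap: 33.6
```

```bash
python3 -c "
from h import *
where();p,d=optics.camera('wrist');cv2.imwrite('pics/w4.png',p[:,:,::-1]);where()"
```

```text
tray y,x (np.float64(-18.15), np.float64(1.1)) z 49.19 yawerr -0.0022 F [ 0.7 -0.5 -3.6] gap 33.6 t 6.5
tray y,x (np.float64(-18.24), np.float64(1.44)) z 49.8 yawerr -0.0022 F [-0.4  0.1 -2.5] gap 33.2 t 6.55
```

View pics/w4.png

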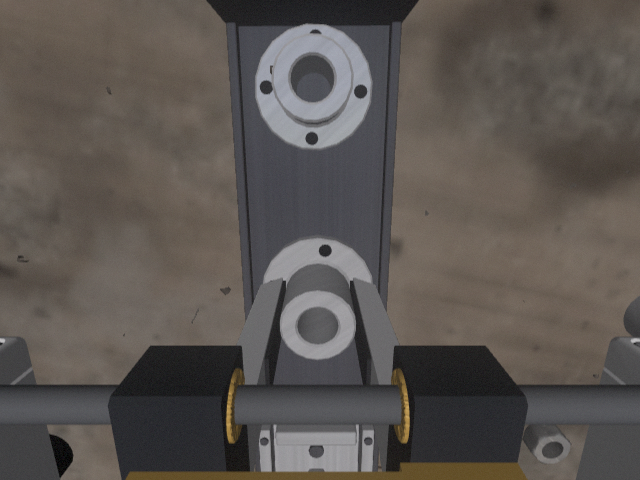

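Emit:
{"fn": "jog_arm", "kwargs": {
  "deltas": "0 -1 5 0 28;0 -1 10 0 28;0 -1 15 0 28;0 -1 18 0 28;0 -1 18.5 0 28;0 -1 18.5 0 28;0 -1 18.5 0 28;0 -1 18.5 0 50;0 -1 18.5 0 50;0 -1 18.5 0 50"
}}

```text
clock: 7.8
eef_pos: [448.8, -8.6, 31.1]
eef_rot: [3.141, 0.0, 1.785]
wrist_force: [-0.8, 0.1, 0.8]
finger_gap: 50.0
```

```bash
python3 -c "
from h import *
where()"
```

```text
tray y,x (np.float64(-18.05), np.float64(0.21)) z 31.08 yawerr -0.002 F [-0.8  0.1  0.8] gap 50.0 t 7.8
```

Emit:
{"fn": "jog_arm", "kwargs": {
  "deltas": "0 0 -25 0 50;0 0 -65 0 70;-4 30 -75 0 94;-10 70 -75 0 94;-16 115 -75 0 94;-22 160 -75 0 94;-27 195 -70 0 94;-30 212.9 -55 0 94;-30 212.9 -45 0 94;-30 212.9 -45 0 94"
}}

```text
clock: 9.05
eef_pos: [662.0, 7.3, 75.0]
eef_rot: [-3.14, -0.001, 1.785]
wrist_force: [-0.1, 0.2, 0.2]
finger_gap: 94.3
```

```bash
python3 -c "
from h import *
st=where();p,d=optics.camera('wrist');where();p=p[:,:,::-1].copy();cv2.imwrite('pics/w5.png',p)
I=wtop(p,wcal(st),613,713,-42,58,2.5,45);cv2.circle(I,(125,125),75,(0,0,255),1);cv2.imwrite('pics/w5c.png',I)"
```

```text
tray y,x (np.float64(-48.22), np.float64(211.89)) z 75.03 yawerr -0.002 F [-0.1  0.2  0.2] gap 94.3 t 9.05
tray y,x (np.float64(-48.33), np.float64(212.23)) z 75.99 yawerr -0.002 F [-0.3 -0.4  0.8] gap 93.7 t 9.1
```

View pics/w5.png

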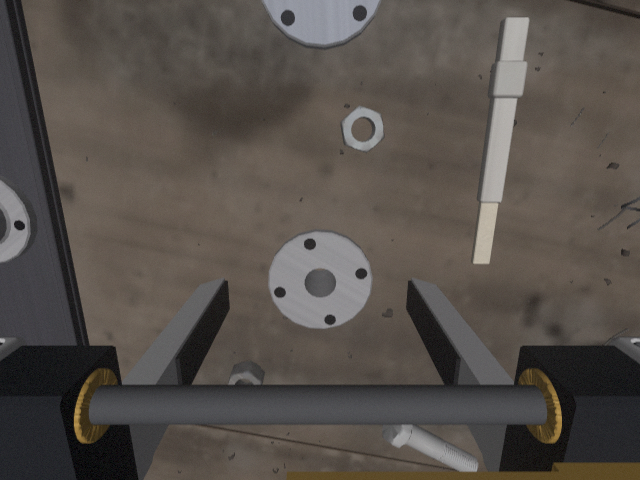

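View pics/w5c.png

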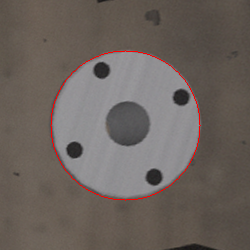

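Emit:
{"fn": "jog_arm", "kwargs": {
  "deltas": "0 1 12 0 94;0 1 27 0 94;0 1 37 0 94;0 1 39 0 94;0 1 39 0 55;0 1 39 0 55;0 1 39 0 55;0 1 39 0 55;0 1 39 0 55;0 1 39 0 55",
  "squeeze": 40
}}

```text
clock: 10.35
eef_pos: [664.1, 7.5, 37.2]
eef_rot: [3.141, 0.0, 1.785]
wrist_force: [-2.7, 0.4, 3.0]
finger_gap: 58.8
```

```bash
python3 -c "
from h import *
where()"
```

```text
tray y,x (np.float64(-48.47), np.float64(214.01)) z 37.2 yawerr -0.002 F [-2.7  0.4  3. ] gap 58.8 t 10.35
```

Emit:
{"fn": "jog_arm", "kwargs": {
  "deltas": "0 0 -20 0 55;0 0 -55 0 55;10 -25 -75 0 55;25 -65 -75 0 55;40 -110 -75 0 55;57 -150 -75 0 55;71 -190 -75 0 55;81.7 -214 -75 0 55;81.7 -214 -75 0 55;81.7 -214 -75 0 55"
}}

```text
clock: 11.6
eef_pos: [438.4, 41.9, 112.7]
eef_rot: [3.14, 0.0, 1.785]
wrist_force: [-0.5, 0.1, -4.3]
finger_gap: 58.6
```

```bash
python3 -c "
from h import *
where();p,d=optics.camera('wrist');cv2.imwrite('pics/w6.png',p[:,:,::-1]);where()
p,d=optics.camera('side');p=p[:,:,::-1];cv2.imwrite('pics/s6.png',cv2.resize(p[120:320,240:440],None,fx=3,fy=3,interpolation=2))
p,d=optics.camera('scene');p=p[:,:,::-1];cv2.imwrite('pics/c6.png',cv2.resize(p[180:340,280:420],None,fx=3.7,fy=3.7,interpolation=2))"
```

```text
tray y,x (np.float64(33.47), np.float64(0.89)) z 112.73 yawerr -0.0019 F [-0.5  0.1 -4.3] gap 58.6 t 11.6
tray y,x (np.float64(33.44), np.float64(0.87)) z 112.45 yawerr -0.0021 F [ 1.5  1.  -4.5] gap 59.0 t 11.65
```

View pics/w6.png

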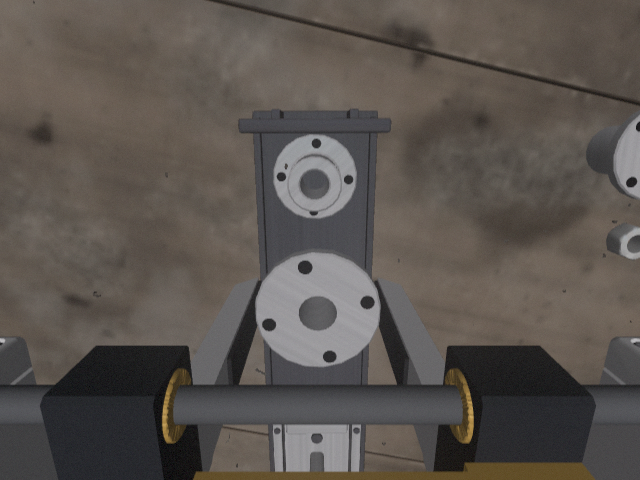

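View pics/s6.png

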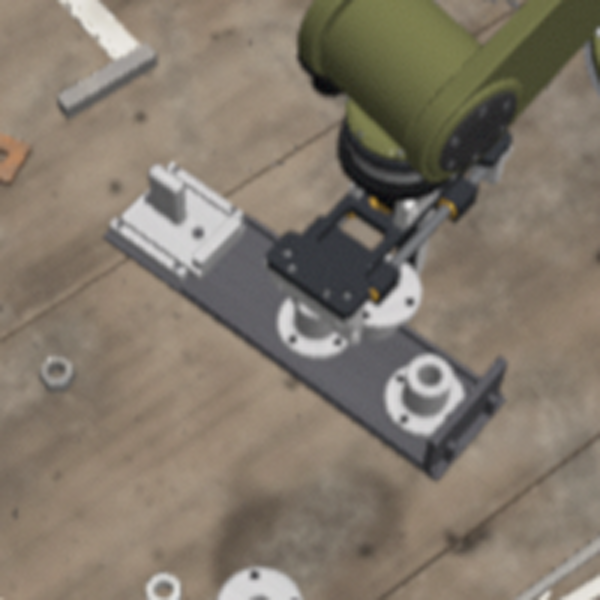

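View pics/c6.png

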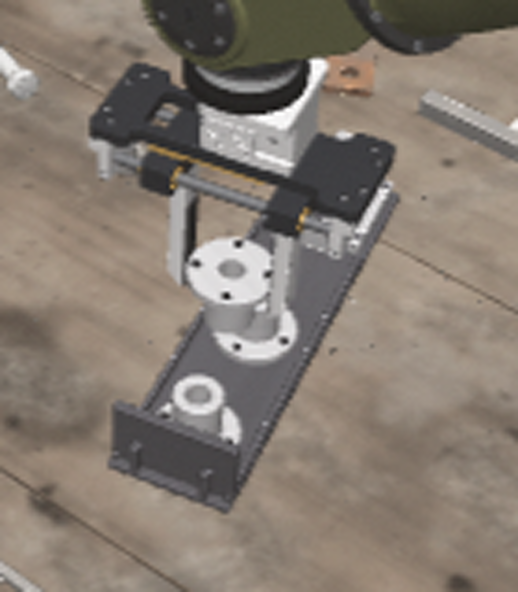

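Emit:
{"fn": "jog_arm", "kwargs": {
  "deltas": "0 -0.8 15 0 55;0 -0.8 35 0 55;0 -0.8 50 0 55;0 -0.8 56 0 55;0 -0.8 61 0 55;0 -0.8 65 0 55;0 -0.8 68 0 55;0 -0.8 69 0 55;0 -0.8 69 0 55;0 -0.8 69 0 55"
}}

```text
clock: 13.0
eef_pos: [436.9, 41.8, 43.1]
eef_rot: [3.141, 0.0, 1.785]
wrist_force: [-1.3, -0.0, -0.3]
finger_gap: 59.1
```

```bash
python3 -c "
from h import *
where();p,d=optics.camera('wrist');cv2.imwrite('pics/w7.png',p[:,:,::-1]);where()"
```

```text
tray y,x (np.float64(33.69), np.float64(-0.62)) z 43.13 yawerr -0.002 F [-1.3 -0.  -0.3] gap 59.1 t 13.0
tray y,x (np.float64(33.68), np.float64(-0.6)) z 43.13 yawerr -0.002 F [-1.1  0.6  0.4] gap 59.2 t 13.05
```

View pics/w7.png

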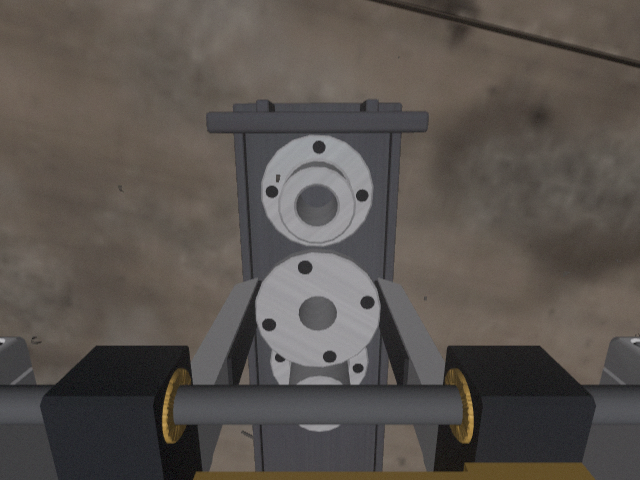

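Emit:
{"fn": "jog_arm", "kwargs": {
  "deltas": "0 0 0 0 85;0 0 0 0 94;0 0 -25 0 94;3 10 -55 0 94;15 50 -60 0 94;30 95 -60 0 94;45 140 -60 0 94;60 185 -55 0 94;69.6 214.3 -40 0 94;69.6 214.3 -32 0 94"
}}

```text
clock: 14.3
eef_pos: [631.9, 156.0, 73.4]
eef_rot: [-3.141, -0.0, 1.786]
wrist_force: [0.5, 0.0, 0.2]
finger_gap: 93.7
```

Emit:
{"fn": "jog_arm", "kwargs": {
  "deltas": "0 0 0 0 94;0 0 0 0 94;0 0 0 0 94;0 0 0 0 94;0 0 0 0 94;0 0 0 0 94;0 0 0 0 94;0 0 0 0 94;0 0 0 0 94;0 0 0 0 94"
}}

```text
clock: 15.55
eef_pos: [631.4, 155.3, 74.9]
eef_rot: [-3.142, -0.0, 1.785]
wrist_force: [0.4, 0.3, 0.2]
finger_gap: 94.0
```

```bash
python3 -c "
from h import *
st=where();p,d=optics.camera('wrist');where();p=p[:,:,::-1].copy();cv2.imwrite('pics/w8.png',p)
I=wtop(p,wcal(st),581.3,681.3,105.7,205.7,2.5,45);cv2.circle(I,(125,125),75,(0,0,255),1);cv2.imwrite('pics/w8c.png',I)
p,d=optics.camera('side');p=p[:,:,::-1];cv2.imwrite('pics/s8.png',cv2.resize(p[120:320,240:440],None,fx=3,fy=3,interpolation=2))
"
```

```text
tray y,x (np.float64(102.89), np.float64(213.74)) z 74.94 yawerr -0.002 F [0.4 0.3 0.2] gap 94.0 t 15.55
tray y,x (np.float64(102.86), np.float64(213.74)) z 74.94 yawerr -0.002 F [-0.1 -0.2 -0.1] gap 94.1 t 15.6
```

View pics/w8.png

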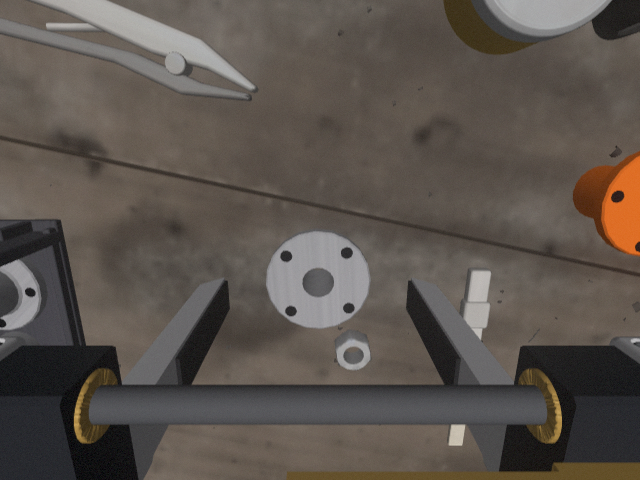

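View pics/w8c.png

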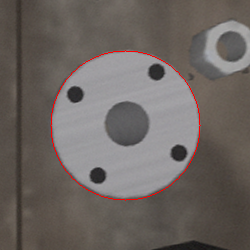

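View pics/s8.png

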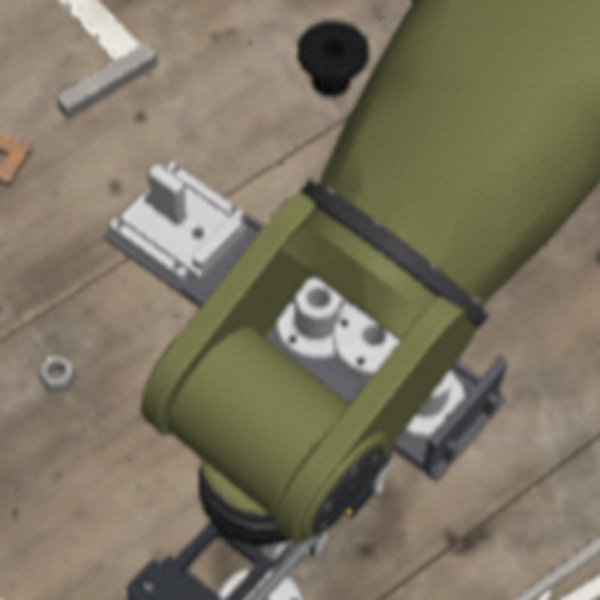

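d2 is centred under the jaws, at wrist (318,281). The nut beside it is only 14 mm high and stays below the tips. The hubs already in the tray are standing.

Emit:
{"fn": "jog_arm", "kwargs": {
  "deltas": "0.4 0 12 0 94;0.4 0 27 0 94;0.4 0 36 0 94;0.4 0 38 0 94;0.4 0 38 0 55;0.4 0 38 0 55;0.4 0 38 0 55;0.4 0 38 0 55;0.4 0 38 0 55;0.4 0 38 0 55",
  "squeeze": 40
}}

```text
clock: 16.9
eef_pos: [631.5, 155.7, 37.2]
eef_rot: [3.141, 0.0, 1.785]
wrist_force: [0.2, 0.5, 2.0]
finger_gap: 59.0
```

```bash
python3 -c "
from h import *
where()"
```

```text
tray y,x (np.float64(103.27), np.float64(213.9)) z 37.19 yawerr -0.002 F [0.2 0.5 2. ] gap 59.0 t 16.9
```

Emit:
{"fn": "jog_arm", "kwargs": {
  "deltas": "0 0 -20 0 55;0 0 -55 0 55;-20 -25 -75 0 55;-50 -62 -75 0 55;-82 -102 -75 0 55;-115 -143 -75 0 55;-148 -184 -75 0 55;-168 -208 -75 0 55;-173 -214.2 -75 0 55;-173 -214.2 -75 0 55"
}}

```text
clock: 18.15
eef_pos: [459.1, -58.8, 112.6]
eef_rot: [3.141, 0.0, 1.784]
wrist_force: [-0.4, -0.7, -3.7]
finger_gap: 58.8
```

Emit:
{"fn": "jog_arm", "kwargs": {
  "deltas": "0 0 0 0 55;0 0 0 0 55;0 0 0 0 55;0 0 0 0 55;0 0 0 0 55;0 0 0 0 55;0 0 0 0 55;0 0 0 0 55;0 0 0 0 55;0 0 0 0 55"
}}

```text
clock: 19.4
eef_pos: [458.8, -58.9, 112.0]
eef_rot: [-3.142, 0.0, 1.785]
wrist_force: [-0.1, 0.8, -3.0]
finger_gap: 58.9
```

```bash
python3 -c "
from h import *
where();p,d=optics.camera('wrist');cv2.imwrite('pics/w9.png',p[:,:,::-1]);where()"
```

```text
tray y,x (np.float64(-69.32), np.float64(-0.81)) z 111.96 yawerr -0.002 F [-0.1  0.8 -3. ] gap 58.9 t 19.4
tray y,x (np.float64(-69.32), np.float64(-0.81)) z 111.95 yawerr -0.002 F [-0.4  0.2 -2.4] gap 59.0 t 19.45
```

View pics/w9.png

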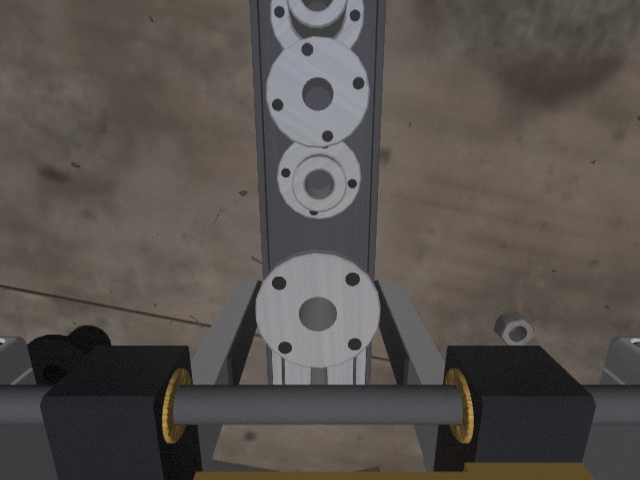

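Emit:
{"fn": "jog_arm", "kwargs": {
  "deltas": "0 0.5 15 0 55;0 0.5 35 0 55;0 0.5 50 0 55;0 0.5 56 0 55;0 0.5 61 0 55;0 0.5 65 0 55;0 0.5 68 0 55;0 0.5 68.7 0 55;0 0.5 68.7 0 55;0 0.5 68.7 0 55"
}}

```text
clock: 20.7
eef_pos: [459.3, -58.8, 43.4]
eef_rot: [3.141, 0.0, 1.785]
wrist_force: [0.3, 0.3, -3.0]
finger_gap: 58.9
```

```bash
python3 -c "
from h import *
where();p,d=optics.camera('wrist');cv2.imwrite('pics/w10.png',p[:,:,::-1])"
```

```text
tray y,x (np.float64(-69.34), np.float64(-0.23)) z 43.4 yawerr -0.002 F [ 0.3  0.3 -3. ] gap 58.9 t 20.7
```

View pics/w10.png

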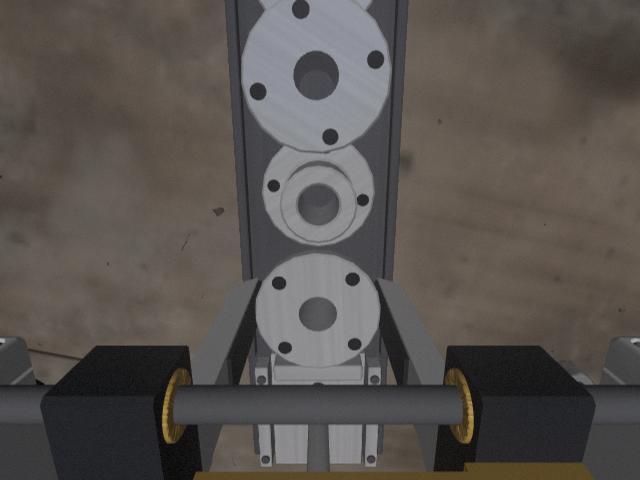

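Emit:
{"fn": "jog_arm", "kwargs": {
  "deltas": "0 0 0.5 0 55;0 0 0.5 0 55;0 0 0.5 0 75;0 0 0.5 0 94;0 0 -5 0 94;0 0 -35 0 94;0 0 -60 0 94;-40 0 -60 0 94;-80 0.2 -60 0 94;-97.7 0.2 -60 0 94"
}}

```text
clock: 22.0
eef_pos: [480.4, -155.7, 103.5]
eef_rot: [3.141, 0.0, 1.783]
wrist_force: [0.1, 1.1, 0.1]
finger_gap: 94.2
```

Emit:
{"fn": "jog_arm", "kwargs": {
  "deltas": "0 0 0 0 60;0 0 0 0 40;0 0 0 0 40;0 0 0 0 40;0 0 0 0 40;0 0 0 0 40;0 0 0 0 40;0 0 0 0 40;0 0 0 0 40;0 0 0 0 40"
}}

```text
clock: 23.25
eef_pos: [480.2, -154.2, 103.2]
eef_rot: [3.142, 0.0, 1.785]
wrist_force: [0.2, -0.5, 0.1]
finger_gap: 39.9
```

```bash
python3 -c "
from h import *
where();p,d=optics.camera('wrist');cv2.imwrite('pics/w11.png',p[:,:,::-1])
p,d=optics.camera('side');p=p[:,:,::-1];cv2.imwrite('pics/s11.png',cv2.resize(p[120:320,240:440],None,fx=3,fy=3,interpolation=2))"
```

```text
tray y,x (np.float64(-167.03), np.float64(-0.29)) z 103.24 yawerr -0.002 F [ 0.2 -0.5  0.1] gap 39.9 t 23.25
```

View pics/w11.png

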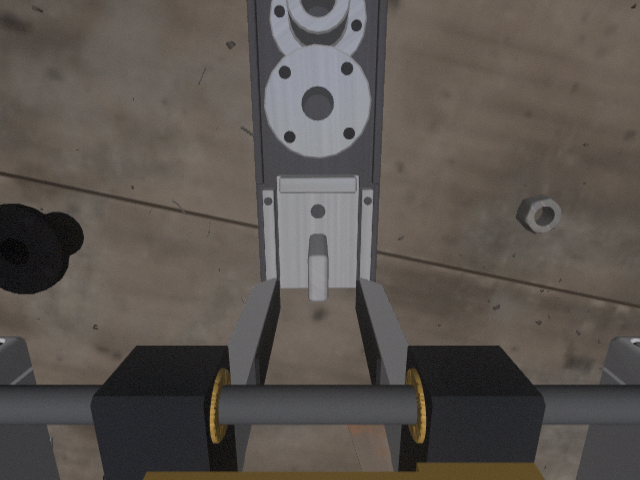

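View pics/s11.png

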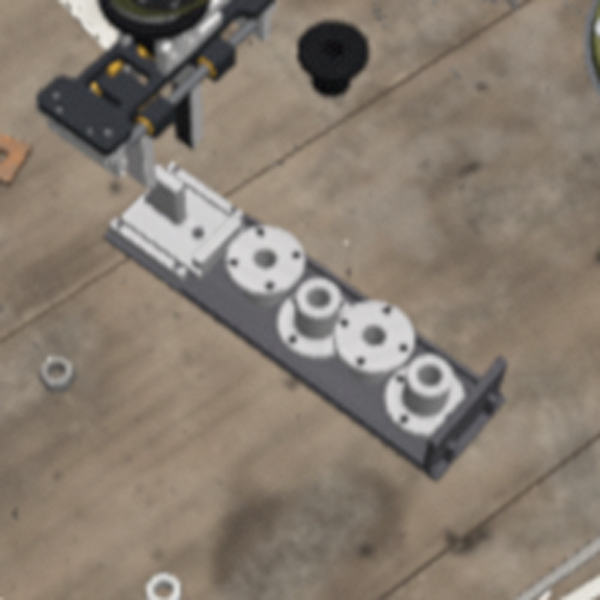

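All four hubs are standing in the tray, and the tab sits between the fingers at wrist (318,275). I'll descend and grip it.

Emit:
{"fn": "jog_arm", "kwargs": {
  "deltas": "0 0.3 18 0 40;0 0.3 38 0 40;0 0.3 50 0 40;0 0.3 53 0 40;0 0.3 53 0 40;0 0.3 53 0 8;0 0.3 53 0 8;0 0.3 53 0 8;0 0.3 53 0 8;0 0.3 53 0 8",
  "squeeze": 50
}}

```text
clock: 24.6
eef_pos: [480.4, -154.2, 50.4]
eef_rot: [-3.141, 0.0, 1.785]
wrist_force: [-3.4, -0.6, 5.1]
finger_gap: 11.7
```

```bash
python3 -c "
from h import *
where()"
```

```text
tray y,x (np.float64(-167.07), np.float64(-0.09)) z 50.42 yawerr -0.0019 F [-3.4 -0.6  5.1] gap 11.7 t 24.6
```

Emit:
{"fn": "jog_arm", "kwargs": {
  "deltas": "3 0 0 0 8;6 0 0 0 8;9 0 0 0 8;12 0 0 0 8;15 0 0 0 8;18 0 0 0 8;21 0 0 0 8;24 0 0 0 8;27 0 0 0 8;30 0 0 0 8"
}}

```text
clock: 25.85
eef_pos: [474.0, -125.1, 50.4]
eef_rot: [-3.141, 0.001, 1.785]
wrist_force: [-4.9, -5.7, 4.8]
finger_gap: 11.9
```

```bash
python3 -c "
from h import *
where();p,d=optics.camera('wrist');cv2.imwrite('pics/w12.png',p[:,:,::-1])"
```

```text
tray y,x (np.float64(-137.3), np.float64(-0.11)) z 50.45 yawerr -0.0019 F [-4.9 -5.7  4.8] gap 11.9 t 25.85
```

View pics/w12.png

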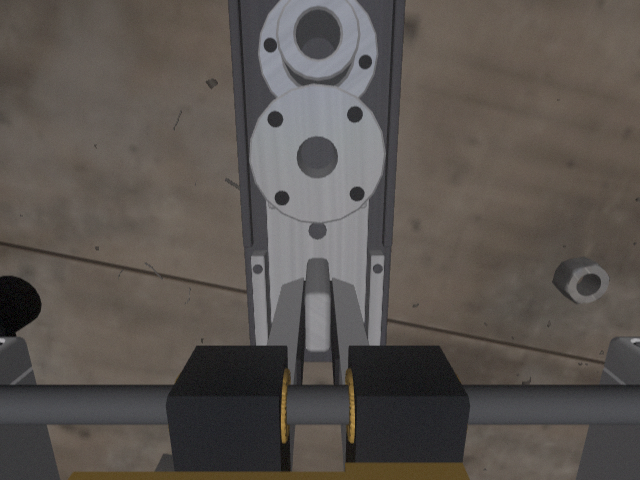

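Emit:
{"fn": "jog_arm", "kwargs": {
  "deltas": "0.7 0 0 0 8;1.4 0 0 0 8;2.1 0 0 0 8;2.8 0 0 0 8;3.5 0 0 0 8;4.2 0 0 0 8;4.9 0 0 0 8;5.6 0 0 0 8;6.3 0 0 0 8;7 0 0 0 8"
}}

```text
clock: 27.15
eef_pos: [472.6, -118.7, 50.4]
eef_rot: [-3.141, 0.001, 1.785]
wrist_force: [-4.3, -8.9, 4.2]
finger_gap: 11.7
```

```bash
python3 -c "
from h import *
where()"
```

```text
tray y,x (np.float64(-130.7), np.float64(-0.15)) z 50.42 yawerr -0.0019 F [-4.3 -8.9  4.2] gap 11.7 t 27.15
```

Emit:
{"fn": "jog_arm", "kwargs": {
  "deltas": "0.2 0 0 0 8;0.4 0 0 0 8;0.6 0 0 0 8;0.8 0 0 0 8;1.0 0 0 0 8;1.2 0 0 0 8;1.4 0 0 0 8;1.6 0 0 0 8;1.8 0 0 0 8;2 0 0 0 8"
}}

```text
clock: 28.4
eef_pos: [472.2, -116.8, 50.5]
eef_rot: [-3.141, 0.001, 1.785]
wrist_force: [-4.4, -9.1, 4.2]
finger_gap: 11.9
```

```bash
python3 -c "
from h import *
where()"
```

```text
tray y,x (np.float64(-128.77), np.float64(-0.14)) z 50.46 yawerr -0.002 F [-4.4 -9.1  4.2] gap 11.9 t 28.4
```

Emit:
{"fn": "jog_arm", "kwargs": {
  "deltas": "0.2 0 0 0 8;0.4 0 0 0 8;0.6 0 0 0 8;0.8 0 0 0 8;1.0 0 0 0 8;1.2 0 0 0 8;1.4 0 0 0 8;1.5 0 0 0 8;1.5 0 0 0 8;1.5 0 0 0 8"
}}

```text
clock: 29.65
eef_pos: [471.8, -115.4, 50.4]
eef_rot: [-3.141, 0.001, 1.785]
wrist_force: [-4.2, -9.9, 4.1]
finger_gap: 11.5
```

```bash
python3 -c "
from h import *
where();p,d=optics.camera('wrist');cv2.imwrite('pics/w13.png',p[:,:,::-1])
p,d=optics.camera('side');p=p[:,:,::-1];cv2.imwrite('pics/s13.png',cv2.resize(p[150:300,290:430],None,fx=4,fy=4,interpolation=2))"
```

```text
tray y,x (np.float64(-127.33), np.float64(-0.16)) z 50.41 yawerr -0.002 F [-4.2 -9.9  4.1] gap 11.5 t 29.65
```

View pics/s13.png

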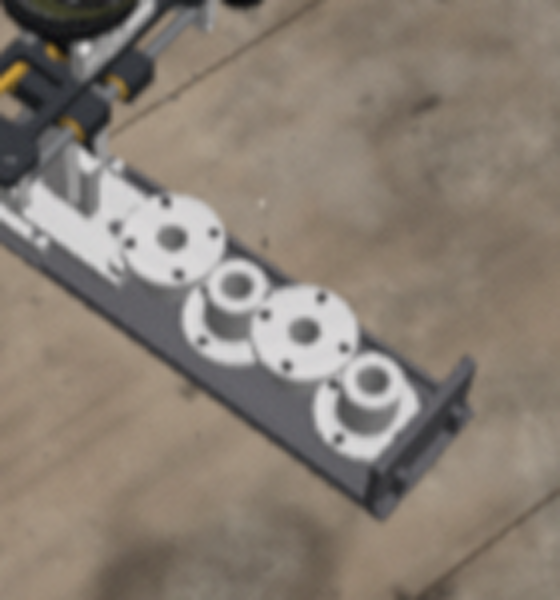

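Emit:
{"fn": "jog_arm", "kwargs": {
  "deltas": "0.2 0 0 0 8;0.4 0 0 0 8;0.6 0 0 0 8;0.8 0 0 0 8;1.0 0 0 0 8;1.0 0 0 0 8;1.0 0 0 0 8;1.0 0 0 0 8;1.0 0 0 0 8;1.0 0 0 0 8"
}}

```text
clock: 31.0
eef_pos: [471.7, -114.6, 50.4]
eef_rot: [-3.141, 0.002, 1.785]
wrist_force: [-2.6, -11.5, 3.4]
finger_gap: 11.8
```

```bash
python3 -c "
from h import *
where()"
```

```text
tray y,x (np.float64(-126.51), np.float64(-0.13)) z 50.44 yawerr -0.002 F [ -2.6 -11.5   3.4] gap 11.8 t 31.0
```

Emit:
{"fn": "jog_arm", "kwargs": {
  "deltas": "0.2 0 0 0 8;0.4 0 0 0 8;0.6 0 0 0 8;0.8 0 0 0 8;1.0 0 0 0 8;1.0 0 0 0 8;1.0 0 0 0 8;1.0 0 0 0 8;1.0 0 0 0 8;1.0 0 0 0 8"
}}

```text
clock: 32.25
eef_pos: [471.6, -114.2, 50.5]
eef_rot: [3.141, 0.003, 1.785]
wrist_force: [-3.6, -16.9, 1.8]
finger_gap: 11.9
```

```bash
python3 -c "
from h import *
where()"
```

```text
tray y,x (np.float64(-126.09), np.float64(-0.12)) z 50.48 yawerr -0.002 F [ -3.6 -16.9   1.8] gap 11.9 t 32.25
```

Emit:
{"fn": "jog_arm", "kwargs": {
  "deltas": "0.2 0 0 0 8;0.4 0 0 0 8;0.6 0 0 0 8;0.8 0 0 0 8;1.0 0 0 0 8;1.0 0 0 0 8;1.0 0 0 0 8;1.0 0 0 0 8;1.0 0 0 0 8;1.0 0 0 0 8"
}}

```text
clock: 33.5
eef_pos: [471.5, -113.8, 50.5]
eef_rot: [3.141, 0.004, 1.785]
wrist_force: [-2.5, -23.9, -0.2]
finger_gap: 11.6
```

```bash
python3 -c "
from h import *
where();p,d=optics.camera('wrist');cv2.imwrite('pics/w14.png',p[:,:,::-1])
p,d=optics.camera('side');p=p[:,:,::-1];cv2.imwrite('pics/s14.png',cv2.resize(p[150:300,290:430],None,fx=4,fy=4,interpolation=2))
p,d=optics.camera('scene');p=p[:,:,::-1];cv2.imwrite('pics/c14.png',cv2.resize(p[190:340,280:420],None,fx=4,fy=4,interpolation=2))"
```

```text
tray y,x (np.float64(-125.72), np.float64(-0.11)) z 50.48 yawerr -0.0022 F [ -2.5 -23.9  -0.2] gap 11.6 t 33.5
```

View pics/s14.png

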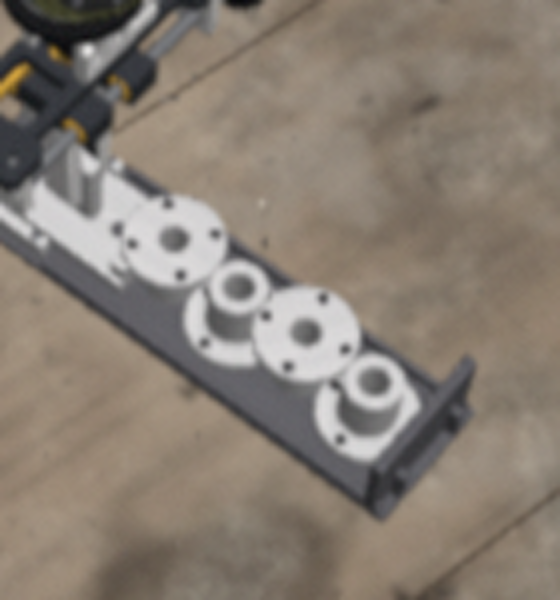

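View pics/c14.png

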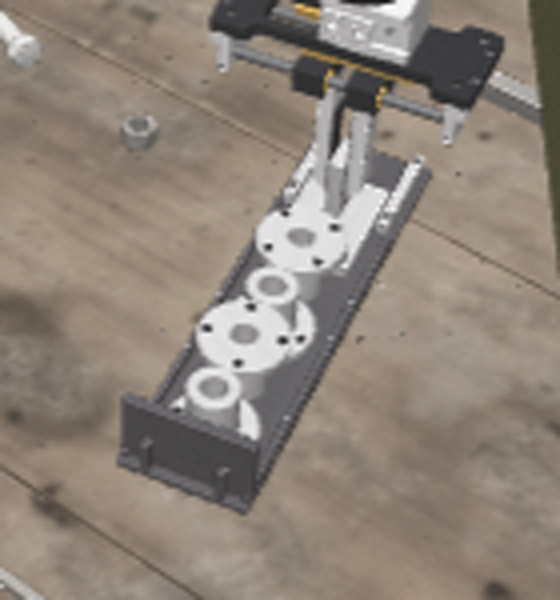

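Emit:
{"fn": "jog_arm", "kwargs": {
  "deltas": "0.2 0 0 0 8;0.4 0 0 0 8;0.6 0 0 0 8;0.8 0 0 0 8;1.0 0 0 0 8;1.0 0 0 0 8;1.0 0 0 0 8;1.0 0 0 0 8;1.0 0 0 0 8;1.0 0 0 0 8"
}}

```text
clock: 34.9
eef_pos: [471.5, -113.5, 50.5]
eef_rot: [3.141, 0.005, 1.785]
wrist_force: [-1.7, -29.4, -2.3]
finger_gap: 11.8
```

```bash
python3 -c "
from h import *
where();p,d=optics.camera('wrist');cv2.imwrite('pics/w15.png',p[:,:,::-1])
p,d=optics.camera('side');cv2.imwrite('pics/s15.png',p[:,:,::-1])
a=[cv2.imread(f'pics/w{i}.png')[0:480,180:460] for i in (13,15)]
cv2.imwrite('pics/w1315.png',np.hstack(a))"
```

```text
tray y,x (np.float64(-125.37), np.float64(-0.12)) z 50.5 yawerr -0.0022 F [ -1.7 -29.4  -2.3] gap 11.8 t 34.9
```

View pics/w1315.png

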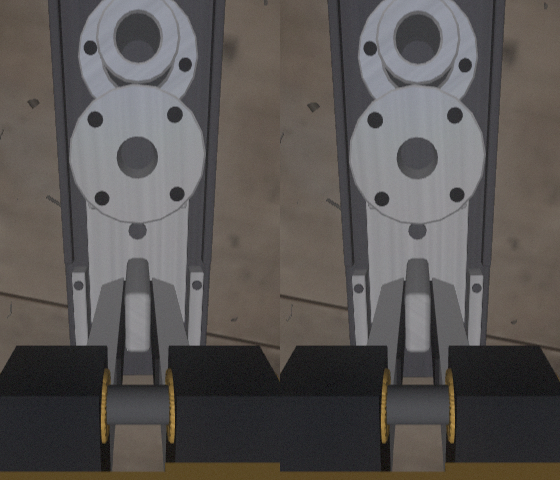

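Force climbs linearly to 29 N with no further sliding, only arm compliance, so the row is tight. I'll unload partly, still pushing, then release, rise and check.

Emit:
{"fn": "jog_arm", "kwargs": {
  "deltas": "-1 0 0 0 8;-2 0 0 0 8;-2 0 0 0 8;-2 0 0 0 40;-2 0 0 0 40;-2 0 0 0 40;-2 0 -25 0 40;-2 0 -60 0 40;-2 0 -90 0 40;-2 0 -110 0 40"
}}

```text
clock: 36.25
eef_pos: [471.8, -112.5, 161.7]
eef_rot: [3.14, 0.001, 1.785]
wrist_force: [-0.1, -0.4, 0.2]
finger_gap: 40.2
```

Emit:
{"fn": "jog_arm", "kwargs": {
  "deltas": "-20 0 -10 0 40;-50 0 -30 0 40;-80 0 -60 0 40;-80 0 -60 0 40;-80 0 -60 0 40;-80 0 -60 0 40;-80 0 -60 0 40;-80 0 -60 0 40;-80 0 -60 0 40;-80 0 -60 0 40"
}}

```text
clock: 37.5
eef_pos: [488.5, -190.7, 220.3]
eef_rot: [3.142, -0.0, 1.785]
wrist_force: [-0.1, 0.6, -0.6]
finger_gap: 40.2
```

```bash
python3 -c "
from h import *
st=where();p,d=optics.camera('wrist');p=p[:,:,::-1].copy();cv2.imwrite('pics/w16.png',p)
cal=wcal(st)
I=[ttop(p,cal,O,yaw,-160,160,-60,60,2.4,z) for z in(51,14)]
for i in I:
  for k in range(-160,160,10):cv2.line(i,(int((k+160)*2.4),0),(int((k+160)*2.4),6 if k%50 else 14),(0,0,255),1)
cv2.imwrite('pics/w16t.png',np.vstack(I))
p,d=optics.camera('side');p=p[:,:,::-1];cv2.imwrite('pics/s16f.png',p);cv2.imwrite('pics/s16.png',cv2.resize(p[150:300,280:430],None,fx=4,fy=4,interpolation=2))"
```

```text
tray y,x (np.float64(-204.45), np.float64(-0.06)) z 220.26 yawerr -0.0019 F [-0.1  0.6 -0.6] gap 40.2 t 37.5
```

View pics/w16t.png

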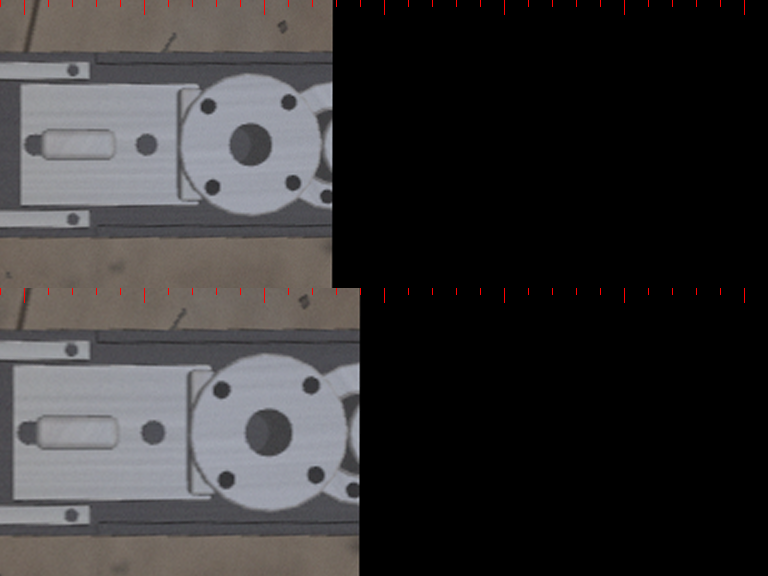

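View pics/s16.png

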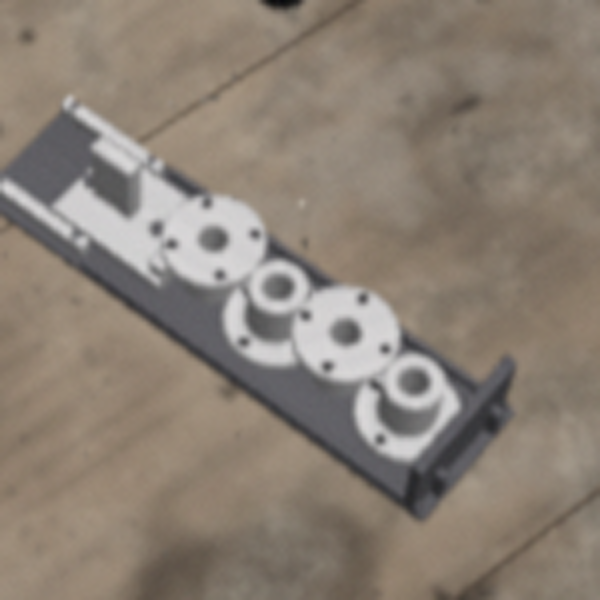

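View pics/s16f.png

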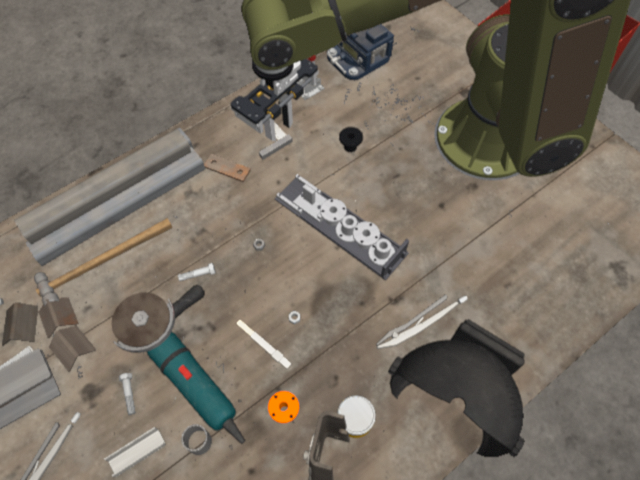

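```bash
python3 -c "
from h import *
c=optics.get_calibration('side');p=cv2.imread('pics/s16f.png')
I=ttop(p,(c['intrinsics'],c['R'],c['t']),O,yaw,-140,130,-60,60,2.9,51)
for y in(85,38,-9,-56):
  cv2.circle(I,(int((y+140)*2.9),174),int((17 if y in(85,-9) else 30)*2.9),(0,0,255),1)
cv2.imwrite('pics/fin.png',I)
p,d=optics.camera('side');P=cloud('side',d).reshape(-1,3);q=P[:,:2]-O;Y=q@ey;X=q@ex
for y,a,b in((85,10,17),(38,10,28),(-9,10,17),(-56,10,28)):
  r=np.hypot(X,Y-y);m=(r>a)&(r<b)&(P[:,2]>40)
  A=np.c_[X[m],Y[m]-y,np.ones(m.sum())];k=np.linalg.lstsq(A,P[m,2],rcond=None)[0];print(y,m.sum(),'z',k[2].round(1),'slopes',k[:2].round(3),np.median(P[m,2]).round(1))
"
```

```text
85 131 z 50.1 slopes [-0.094  0.022] 50.8
38 399 z 51.7 slopes [ 0.002 -0.004] 51.8
-9 117 z 50.3 slopes [-0.033 -0.023] 51.0
-56 378 z 51.8 slopes [-0.008 -0.004] 51.9
```

View pics/fin.png

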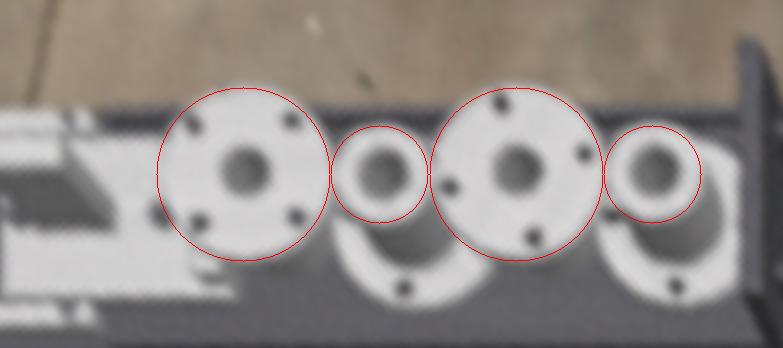

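The top-down check shows the hubs at the nominal spots with the same small +1 mm shift and no gaps. The brims are level at z ≈ 51–52 (slopes below 0.01). The bystanders have not moved.

```bash
python3 -c "
from cell import workorder
print(workorder.sign_off())"
```

```text
the job is handed in; nothing more can be done
None
```

The three steel hubs are in the tray in one row with the hub already there, each the same way up as before. I handed the job in at about 37.6 s, and sign-off gives no verdict.

I loaded the crown-up hub first and then the two crown-down ones, because a crown-down brim would have blocked the crown-up hub's brim going in. I then gripped the stop's handle and pushed until the force rose steadily to 29 N with no more sliding. After that I let go and moved the arm clear.

**Last checks:**
- **Row:** the hubs sit about 47 mm apart at their nominal places, all about 1 mm further towards the end plate. No gaps show.
- **Standing flat:** the crown-down brims are level (slope below 0.01), at z ≈ 52 mm against the expected 51.
- **Stop:** the stop's travel comes out at about 45 to 47 mm from the handle position. That is accurate to about 2 mm and fits the nominal 45.
- **Other things:** the bystanders look unmoved in the side view.

The one check that came out less clean was the depth slope on the two narrow crown rims, up to 0.09. I put that down to few and noisy depth points. The median heights there, 50.8 and 51.0 mm, are right.

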